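Free the pawl and press the vial stopper home

ROBOT

A 7-joint arm with a two-finger parallel gripper is mounted at the origin on the work surface. World frame = base frame: x ahead of the robot, y to its left, z up, the work surface at z = 0. Lengths are in m, angles in rad, forces in N, time in s.
With the tool pointing down it reaches from about 0.425 to 0.825 m from the base axis. Payload 3.6 kg.
Tool frame: the origin (TCP) lies at the very end of the fingers, on their centre line; the grasp point (between the pads) lies 19 mm behind it; x points along the fingers, z is the direction in which the jaws open and shut, and the axes are right-handed (so a half turn about x gives the same grasp; the last joint's range is limited). The gripper opens to 93 mm and grips with 3 to 60 N. Pads are 15 mm wide; open, the fingers measure 128 mm over their backs; the gripper's body (75 mm by 188 mm) begins 65 mm behind the grasp point.
Start: joints at [-1.181, 0.615, -0.013, 1.423, 0.008, 1.103, -0.04], TCP at [0.263, 0.594, 0.219] pointing down, gripper open.
Joint ranges: [-3.12, 3.12], [-0.3, 2.06], [-1.34, 1.32], [0.26, 2.42], [-1.36, 4.5], [0.01, 1.98], [-2.84, 2.84]. Speed limits (rad/s): [2.79, 2.79, 3.14, 3.14, 3.14, 3.14, 3.14].

INTERFACE

Orientations are given as a rotation vector (axis times angle).
In Python, from bench import manip, vision, job_done gives the robot as it stands.
- The arm moves only by the tool servo_tool, never from a script. Its argument "plan" is a list of rows, each an object of numbers: "tx", "ty", "tz": the shift along the tool's x, y, z in m; "rx", "ry", "rz": the turn, a rotation vector about the tool's x, y, z in rad; "grip": the closure, from -1 (fully open) to 1 (shut). In form: [{"tx": .., "ty": .., "tz": .., "rx": .., "ry": .., "rz": .., "grip": ..}, ...]. A call has 1 to 20 rows; each row is the pose to reach, as a shift and turn from the pose commanded when the call began, along the tool's axes at that moment; what a row does not reach only later rows make up. A row lasts 1/12 s, in which the tool goes at most 41.7 mm and 7.16 degrees, less where a joint would pass 70% of its speed; a pose out of reach is approached as far as the arm can. A call with a gripper value outside its range is refused whole. The fingers move at their own pace and stop on an object; "force" is the grip in N (left out, the last holds). Time passes only in rows, so rows that repeat a pose let the fingers close. It gives the time, the measured TCP pose, the force and the opening at its end, in the units of the state.
- manip.get_obs(): the state, without advancing time (a new reading comes with each control period).
- vision.read_camera(name): name is "scene" or "top"; returns (picture, depth): 400x640x3 uint8, red, green, blue; 400x640 float32, m along the optical axis (not along the pixel's ray), 0 where there is no reading.
- vision.camera_model(name): a dict with "K" (3x3 intrinsics, pixels), "T" (4x4, takes a point from camera to world coordinates). Camera axes: x right, y down, z forward; pixel columns grow to the right and rows downward; lengths in m; the calibration is good to about 2 mm. A picture is of the moment at which its call begins. camera_model takes no time and is no camera call.
- job_done(): hands the job in, once; it reports no verdict.
The state is a dict: "time": time; "q": joint angles; "joint_vel": joint speeds; "effort": joint torques, N m; "eef_pos": TCP position; "tool_rot": TCP orientation; "force": force on the tool from outside, world axes, zero at the start; "moment": the same for the moment, N m; "opening": opening from 0.0 (shut) to 1.0 (fully open).
Only numpy, scipy, OpenCV 4.12 (cv2) and the standard library are available. Lean on these libraries where they do the work, as an engineer would, in place of code of your own. Each camera call takes 0.05 s, during which the arm holds its last target. There are 200 camera calls.

TASK

On the small bench press, press the red pawl tab fully down so that the pawl comes free of the ratchet teeth and stays free, then push the lever with the blue crossbar all the way down to its stop so that the ram seats the stopper in the vial; leave the lever down and the pawl free. Only touch and push: lift and carry nothing, do not force the lever while the pawl is in its teeth, and leave the other things on the bench where they stand.

Things in the scene. Friction and masses are not known exactly. Their poses are not given: they have to be found in the camera images.
- press: the fixed bench press: grey base plate 130 (x) x 290 (y) x 14 mm, white cheeks, 258 mm tall at the pawl. Origin: base underside at bench level, near the plate's centre; z up. The lever runs out along the press's -y; the pawl tab sticks out at its +y end; the lever swings in the press's y-z plane. The press stands at any yaw within about 23 degrees, in which the press's x points roughly away from the robot
- lever_hinge (a point): the lever's hinge axis (parallel to the press's x), fixed, 180 mm above the bench
- lever_bar (a point): centre of the blue crossbar at the lever's free end: round, 24 mm diameter, 100 mm long, lying along the press's x, 190 mm from the hinge. It is about 270 to 290 mm above the bench at the start and 147 mm when fully down. Push down on its top and follow its arc about the hinge; with the pawl free about 4 to 10 N is needed, and the lever stays where it is left
- lever (a joint): lever angle, rad: 0 = fully up (35 degrees above level), grows downward, stop at 0.785 (10 degrees below level). It starts between 0 and 0.11; while the pawl is in the teeth it is blocked at about 0.125
- pawl_tab (a point): centre of the top face of the red pawl tab, 36 x 36 mm, level at the start about 258 mm above the bench. The pawl is a seesaw about an axis parallel to the press's x, 50 mm from this point towards the lever and 24 mm lower: pressing the tab down lifts the hook at the other end out of the teeth. Full travel is 16 mm down
- pawl (a joint): pawl angle, rad: 0 = hooked in the teeth, grows as the tab is pressed, stop at 0.30; clear of the teeth above 0.16. Stiff pivot: about 3 N on the tab moves it, and it stays where it is left
- stopper (a joint): how far the grey stopper of the vial in the press has been pushed in, m: 0 at the start (standing proud), about 0.008 when seated. Only the press's ram, geared to the lever, presses it, in the last part of the lever's stroke
- vial_a: small capped brown glass vial, 24 mm across, 51 mm tall, standing loose beside the press; leave it alone. Origin: middle of its underside, on the bench
- vial_b: second small capped brown glass vial, same size, beside the press; leave it alone. Origin: middle of its underside, on the bench
- amber: brown glass bottle, white cap, 90 mm across, 190 mm tall; leave it alone. Origin: middle of its underside, on the bench
- clear_a: clear glass jar, blue cap, 70 mm across, 130 mm tall; leave it alone. Origin: middle of its underside, on the bench
- clear_b: reddish glass jar, blue cap, 70 mm across, 130 mm tall; leave it alone. Origin: middle of its underside, on the bench
- white: white plastic bottle, red cap, 64 mm across, 140 mm tall; leave it alone. Origin: middle of its underside, on the bench
- blue_box: low white plastic box with a blue lid, 83 x 128 x 64 mm; leave it alone. Origin: middle of its underside, on the bench
- homogeniser: white hand-held homogeniser lying on the bench, about 280 mm long, 42 mm wide, 38 mm high; leave it alone. Origin: on the bench under its white handle, 105 mm from the handle end

How it is judged:
By the outcome, as a careful person would: the job done as asked, in the order asked, and still so for the second after the job is handed in, with the robot touching nothing.
It also fails if it takes over 40 s, if anything falls off the work surface, if the arm or the gripper's body presses on something with over 40 N, if the wrist force passes 120 N, or if a joint passes its speed limit or range.

## Working session

There is one attempt and no reset: what is moved stays moved. The work goes in short steps, Python scripts to look and compute and a tool call to move; the robot and the scene stay as the last step left them, time stands still between calls to the robot, and variables do not carry over. Pictures are saved under pics/ and viewed, about 8 in all and at most 12, crops included, and the job is handed in when it is done.

Besides the shell and the picture viewer there is one more tool, called after "Emit:" as name(argument=value, ...) on one line, values as JSON. servo_tool: Moves the arm, as the interface text tells. Its arguments: {"type":"object","properties":{"plan":{"type":"array"},"force":{"type":"number"}},"required":["plan"]}

```bash
mkdir -p pics; cat > h.py <<'E'
import numpy as np, cv2
from bench import manip, vision, job_done
def cloud(n):
    im,d=vision.read_camera(n); m=vision.camera_model(n); K,T=np.array(m["K"]),np.array(m["T"])
    v,u=np.mgrid[:400,:640]
    p=np.stack([(u-K[0,2])/K[0,0]*d,(v-K[1,2])/K[1,1]*d,d],-1)@T[:3,:3].T+T[:3,3]
    p[d==0]=np.nan
    return im,p
E
python3 - <<'E'
from h import *
out=[]
for n in("scene","top"):
    im,p=cloud(n); out.append(im); np.savez(n,im=im,p=p)
    print(n,np.round(vision.camera_model(n)["T"],3).tolist())
    hsv=cv2.cvtColor(im,cv2.COLOR_RGB2HSV); h,s,v=hsv[...,0],hsv[...,1],hsv[...,2]
    for c,mk in(("red",((h<8)|(h>172))&(s>130)&(v>70)),("blue",(h>98)&(h<128)&(s>110)&(v>50))):
        k,l,st,ce=cv2.connectedComponentsWithStats(mk.astype(np.uint8))
        for i in range(1,k):
            if st[i,4]>25: q=p[l==i]; print(c,st[i],np.round(np.nanmedian(q,0),3),np.round(np.nanpercentile(q,[3,97],0),3).tolist())
cv2.imwrite("pics/a.png",cv2.cvtColor(np.vstack(out),cv2.COLOR_RGB2BGR)[:, :])
im=cv2.imread("pics/a.png"); cv2.imwrite("pics/a.png",cv2.resize(im,(480,600)))
for i,o in enumerate(out): cv2.imwrite(f"pics/a{i}.png",cv2.cvtColor(o,cv2.COLOR_RGB2BGR))
o=manip.get_obs(); print(o["eef_pos"],o["tool_rot"],o["force"],o["time"],o["opening"])
E
```

```text
scene [[0.376, 0.677, -0.633, 1.315], [0.927, -0.264, 0.267, -0.291], [0.014, -0.687, -0.727, 1.003], [0.0, 0.0, 0.0, 1.0]]
red [291   7   9  13  27] [0.084 0.122 0.524] [[0.073, 0.115, 0.511], [0.094, 0.135, 0.544]]
red [264  25  23  35  99] [0.048 0.056 0.419] [[0.025, 0.023, 0.368], [0.067, 0.095, 0.478]]
red [246  63  20  18 135] [ 0.009 -0.012  0.307] [[-0.051, -0.046, 0.281], [0.056, 0.01, 0.334]]
red [245 129  38  21 303] [ 0.059 -0.049  0.011] [[-0.044, -0.088, 0.005], [0.095, 0.033, 0.022]]
red [297 156  39  29 194] [0.537 0.034 0.255] [[0.51, -0.047, 0.245], [0.567, 0.083, 0.258]]
red [  3 177  74  31 246] [ 0.48  -0.667  0.372] [[-0.973, -1.443, -0.756], [0.511, -0.599, 0.4]]
red [505 221  22  18 211] [0.84  0.622 0.033] [[0.816, 0.582, 0.03], [0.86, 0.661, 0.037]]
red [182 249  12  15 130] [ 0.549 -0.409  0.037] [[0.525, -0.424, 0.034], [0.569, -0.394, 0.039]]
red [361 252   9  10  75] [0.809 0.063 0.137] [[0.796, 0.051, 0.129], [0.821, 0.075, 0.14]]
blue [ 494   56   77   59 2716] [ 0.006  1.491 -0.048] [[-0.151, 1.456, -0.187], [0.072, 1.683, 0.01]]
blue [386 162  37  2
[... 1248 characters left out ...]
0  27  35 227] [ 0.049 -0.067  0.012] [[-0.012, -0.092, 0.004], [0.088, -0.011, 0.018]]
blue [415 134  35   5 157] [ 0.887 -0.365  0.035] [[0.879, -0.417, 0.027], [0.896, -0.299, 0.041]]
blue [349 142  17  18 233] [ 0.807 -0.08   0.128] [[0.782, -0.104, 0.122], [0.833, -0.055, 0.136]]
blue [269 149  18  17 241] [0.781 0.191 0.128] [[0.755, 0.166, 0.123], [0.807, 0.217, 0.135]]
blue [392 184  17  32 210] [ 0.616 -0.2    0.287] [[0.575, -0.219, 0.281], [0.66, -0.18, 0.293]]
blue [198 230  41  31 851] [0.483 0.4   0.061] [[0.44, 0.34, 0.054], [0.525, 0.46, 0.068]]
[0.26286913 0.59367562 0.21758967] [-0.8983272   1.38001063  0.89609499] [ 0.46904392 -0.05070125  0.03893464] 0.1 0.999376566464021
```

View pics/a0.png

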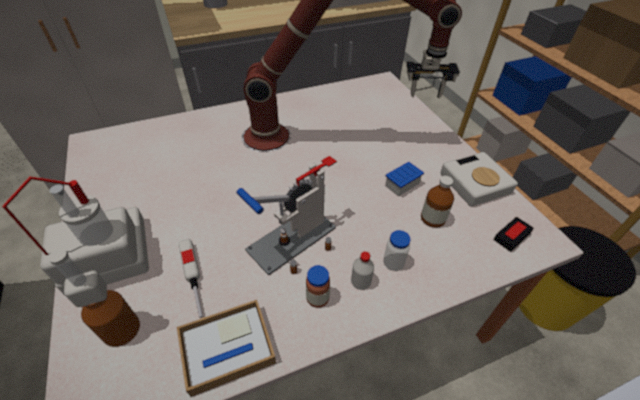

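View pics/a1.png

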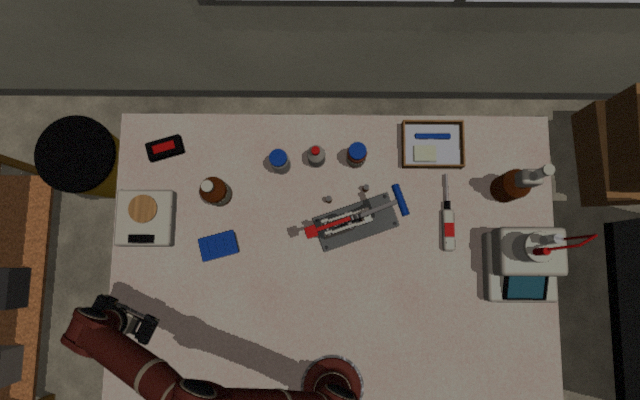

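The scene view shows the press mid-bench, with the blue crossbar at (250,200) and the red tab at (328,162). In the top view the tab is at (311,231), the bar at (401,200), and the two small vials at (327,199) and (365,188). Next I measure the tab, the bar and the yaw.

```bash
cat >> h.py <<'E'
def masks(im):
    h,s,v=cv2.split(cv2.cvtColor(im,cv2.COLOR_RGB2HSV))
    return ((h<8)|(h>172))&(s>130)&(v>70),(h>98)&(h<128)&(s>110)&(v>50)
def box(p,m,lo,hi): return p[m&np.all((p>lo)&(p<hi),-1)]
E
cat > m.py <<'E'
from h import *
from scipy.spatial.transform import Rotation as R
for n in("scene","top"):
    f=np.load(n+".npz"); im,p=f["im"],f["p"]; r,b=masks(im)
    B=box(p,b,[.5,-.3,.1],[.75,-.1,.31]); rect=cv2.minAreaRect(B[:,:2].astype(np.float32)*1000)
    print(n,"bar",rect,"z",np.percentile(B[:,2],[5,50,90,99]).round(3))
    P=box(p,r,[.45,-.1,.24],[.6,.12,.27]); 
    P0=P.mean(0); d=np.linalg.svd((P-P0)[:,:2],full_matrices=False)[2][0]; d*=np.sign(d[1]); print(" pawl axis yaw",np.degrees(np.arctan2(-d[0],d[1])))
    t=(P-P0)[:,:2]@d; w=(P-P0)[:,:2]@[d[1],-d[0]]
    for a in np.arange(-.09,.08,.01):
        k=(t>=a)&(t<a+.01)
        if k.sum()>2: print("  t%.2f n%d w %.3f..%.3f z %.3f"%(a,k.sum(),w[k].min(),w[k].max(),np.median(P[k,2])))
    T=P[t>t.max()-.034]; rt=cv2.minAreaRect(T[:,:2].astype(np.float32)*1000); print(" tab",rt,np.median(T[:,2]), "tmax",(P0[:2]+d*t.max()).round(3))
    # base plate
    g=np.all(abs(p-[.57,-.07,.014])<[.16,.2,.006],-1); 
    rp=cv2.minAreaRect(p[g][:,:2].astype(np.float32)*1000); print(" plate",rp)
o=manip.get_obs(); print(R.from_rotvec(o["tool_rot"]).as_matrix().round(3))
E
python3 m.py
```

```text
scene bar ((619.5287475585938, -194.4244842529297), (100.4428482055664, 31.002931594848633), 20.03046989440918) z [0.279 0.286 0.288 0.289]
 pawl axis yaw 20.284680634843568
  t-0.09 n7 w -0.002..0.005 z 0.252
  t-0.08 n9 w -0.006..0.005 z 0.254
  t-0.07 n11 w -0.006..0.006 z 0.255
  t-0.06 n8 w -0.006..0.005 z 0.255
  t-0.05 n9 w -0.005..0.006 z 0.255
  t-0.04 n10 w -0.006..0.005 z 0.255
  t-0.03 n10 w -0.004..0.006 z 0.256
  t-0.02 n13 w -0.017..0.004 z 0.254
  t-0.01 n11 w -0.016..0.005 z 0.253
  t-0.00 n10 w -0.014..0.004 z 0.254
  t0.01 n7 w -0.005..0.005 z 0.254
  t0.02 n15 w -0.013..0.015 z 0.256
  t0.03 n28 w -0.017..0.016 z 0.256
  t0.04 n21 w -0.016..0.015 z 0.256
  t0.05 n21 w -0.015..0.017 z 0.256
 tab ((522.5374145507812, 69.34922790527344), (32.77833938598633, 32.700931549072266), 17.812183380126953) 0.25576962477448484 tmax [0.517 0.085]
 plate ((601.9515991210938, -71.76844787597656), (181.60360717773438, 292.3918151855469), 17.2524471282959)
top bar ((617.2793579101562, -200.1535186767578), (96.31771850585938, 20.1174373626709), 19.577871322631836) z [0.282 0.287 0.2
[... 211 characters left out ...]
5..0.005 z 0.257
  t-0.04 n11 w -0.004..0.005 z 0.256
  t-0.03 n14 w -0.006..0.005 z 0.257
  t-0.02 n12 w -0.005..0.005 z 0.254
  t-0.01 n12 w -0.006..0.005 z 0.257
  t-0.00 n13 w -0.005..0.005 z 0.256
  t0.01 n14 w -0.008..0.010 z 0.257
  t0.02 n37 w -0.018..0.017 z 0.258
  t0.03 n39 w -0.017..0.018 z 0.257
  t0.04 n35 w -0.017..0.016 z 0.257
  t0.05 n15 w -0.014..0.016 z 0.257
 tab ((519.7992553710938, 69.81723022460938), (35.214378356933594, 33.92794418334961), 19.143146514892578) 0.25718510729742994 tmax [0.514 0.086]
 plate ((567.8359375, -66.58216857910156), (307.1552429199219, 395.082275390625), 1.88752019405365)
[[-0.001 -0.914  0.405]
 [-0.002  0.405  0.914]
 [-1.    -0.    -0.002]]
```

Tab at (0.521, 0.070, 0.257), bar at (0.617, -0.200) with its top at 0.289, yaw about 19.7°. The heights and sizes match the ones given. I'll rise, travel with the fingers shut, and hover over the tab with the jaws along the press's x.

Emit:
servo_tool(plan=[{"tx": -0.04,"grip": 1},{"tx": -0.08,"grip": 1},{"tx": -0.112,"grip": 1},{"tx": -0.112,"ty": -0.025,"tz": -0.02,"rx": 0.08,"grip": 1},{"tx": -0.112,"ty": -0.055,"tz": -0.045,"rx": 0.18,"grip": 1},{"tx": -0.112,"ty": -0.085,"tz": -0.07,"rx": 0.28,"grip": 1},{"tx": -0.112,"ty": -0.115,"tz": -0.095,"rx": 0.38,"grip": 1},{"tx": -0.112,"ty": -0.145,"tz": -0.12,"rx": 0.48,"grip": 1},{"tx": -0.112,"ty": -0.175,"tz": -0.145,"rx": 0.58,"grip": 1},{"tx": -0.112,"ty": -0.205,"tz": -0.17,"rx": 0.68,"grip": 1},{"tx": -0.112,"ty": -0.235,"tz": -0.195,"rx": 0.76,"grip": 1},{"tx": -0.112,"ty": -0.265,"tz": -0.22,"rx": 0.81,"grip": 1},{"tx": -0.112,"ty": -0.295,"tz": -0.245,"rx": 0.81,"grip": 1},{"tx": -0.112,"ty": -0.325,"tz": -0.27,"rx": 0.81,"grip": 1},{"tx": -0.112,"ty": -0.355,"tz": -0.295,"rx": 0.81,"grip": 1},{"tx": -0.112,"ty": -0.385,"tz": -0.32,"rx": 0.81,"grip": 1},{"tx": -0.112,"ty": -0.415,"tz": -0.345,"rx": 0.81,"grip": 1},{"tx": -0.112,"ty": -0.435,"tz": -0.363,"rx": 0.81,"grip": 1},{"tx": -0.112,"ty": -0.4455,"tz": -0.3716,"rx": 0.81,"grip": 1},{"tx": -0.112,"ty": -0.4455,"tz": -0.3716,"rx": 0.81,"grip": 1}])

```text
validation failed for argument at $.pl...
```

Emit:
servo_tool(plan=[{"tx": -0.04,"ty": 0.0,"tz": 0.0,"rx": 0.0,"ry": 0.0,"rz": 0.0,"grip": 1.0},{"tx": -0.08,"ty": 0.0,"tz": 0.0,"rx": 0.0,"ry": 0.0,"rz": 0.0,"grip": 1.0},{"tx": -0.112,"ty": 0.0,"tz": 0.0,"rx": 0.0,"ry": 0.0,"rz": 0.0,"grip": 1.0}])

```text
time: 0.35
eef_pos: [0.2631, 0.5943, 0.3325]
tool_rot: [-0.897, 1.378, 0.897]
force: [0.1, 0.6, 0.2]
opening: 0.832
```

The first call was refused because every row needs all seven keys. With them all in, it works. Now the travel.

Emit:
servo_tool(plan=[{"tx": 0,"ty": -0.015,"tz": -0.012,"rx": 0.05,"ry": 0,"rz": 0,"grip": 1},{"tx": 0,"ty": -0.04,"tz": -0.033,"rx": 0.13,"ry": 0,"rz": 0,"grip": 1},{"tx": 0,"ty": -0.07,"tz": -0.058,"rx": 0.22,"ry": 0,"rz": 0,"grip": 1},{"tx": 0,"ty": -0.1,"tz": -0.083,"rx": 0.31,"ry": 0,"rz": 0,"grip": 1},{"tx": 0,"ty": -0.13,"tz": -0.108,"rx": 0.4,"ry": 0,"rz": 0,"grip": 1},{"tx": 0,"ty": -0.16,"tz": -0.133,"rx": 0.49,"ry": 0,"rz": 0,"grip": 1},{"tx": 0,"ty": -0.19,"tz": -0.158,"rx": 0.58,"ry": 0,"rz": 0,"grip": 1},{"tx": 0,"ty": -0.22,"tz": -0.183,"rx": 0.67,"ry": 0,"rz": 0,"grip": 1},{"tx": 0,"ty": -0.25,"tz": -0.208,"rx": 0.75,"ry": 0,"rz": 0,"grip": 1},{"tx": 0,"ty": -0.28,"tz": -0.233,"rx": 0.81,"ry": 0,"rz": 0,"grip": 1},{"tx": 0,"ty": -0.31,"tz": -0.258,"rx": 0.81,"ry": 0,"rz": 0,"grip": 1},{"tx": 0,"ty": -0.34,"tz": -0.283,"rx": 0.81,"ry": 0,"rz": 0,"grip": 1},{"tx": 0,"ty": -0.37,"tz": -0.308,"rx": 0.81,"ry": 0,"rz": 0,"grip": 1},{"tx": 0,"ty": -0.4,"tz": -0.333,"rx": 0.81,"ry": 0,"rz": 0,"grip": 1},{"tx": 0,"ty": -0.425,"tz": -0.354,"rx": 0.81,"ry": 0,"rz": 0,"grip": 1},{"tx": 0,"ty": -0.44,"tz": -0.366,"rx": 0.81,"ry": 0,"rz": 0,"grip": 1},{"tx": 0,"ty": -0.446,"tz": -0.372,"rx": 0.81,"ry": 0,"rz": 0,"grip": 1},{"tx": 0,"ty": -0.446,"tz": -0.372,"rx": 0.81,"ry": 0,"rz": 0,"grip": 1},{"tx": 0,"ty": -0.446,"tz": -0.372,"rx": 0.81,"ry": 0,"rz": 0,"grip": 1}])

```text
time: 1.93
eef_pos: [0.5198, 0.0749, 0.3302]
tool_rot: [-0.27, 1.555, 0.272]
force: [0.1, 0.6, 0.3]
opening: 0.005
```

```bash
python3 - <<'E'
from h import *
from scipy.spatial.transform import Rotation as R
o=manip.get_obs(); M=R.from_rotvec(o["tool_rot"]).as_matrix(); print(o["time"],o["eef_pos"],o["opening"],o["q"]); print(M.round(3))
y=np.array([-.337,.9415,0]); tgt=np.array([.521,.0695,.257])+.004*y
print("tool shift to tab top",(M.T@(tgt-o["eef_pos"])).round(4))
im,p=cloud("scene"); cv2.imwrite("pics/b.png",cv2.resize(cv2.cvtColor(im,cv2.COLOR_RGB2BGR)[60:300,160:480],(800,600)))
E
```

```text
1.9333 [0.51977585 0.07491943 0.33024604] 0.004675674275968336 [-0.42744754  0.33583637  0.34698955  1.60490124 -0.12076562  1.22315899
  0.28814652]
[[-0.001 -0.338  0.941]
 [ 0.001  0.941  0.338]
 [-1.     0.001 -0.001]]
tool shift to tab top [ 0.0732 -0.0016 -0.0006]
```

View pics/b.png

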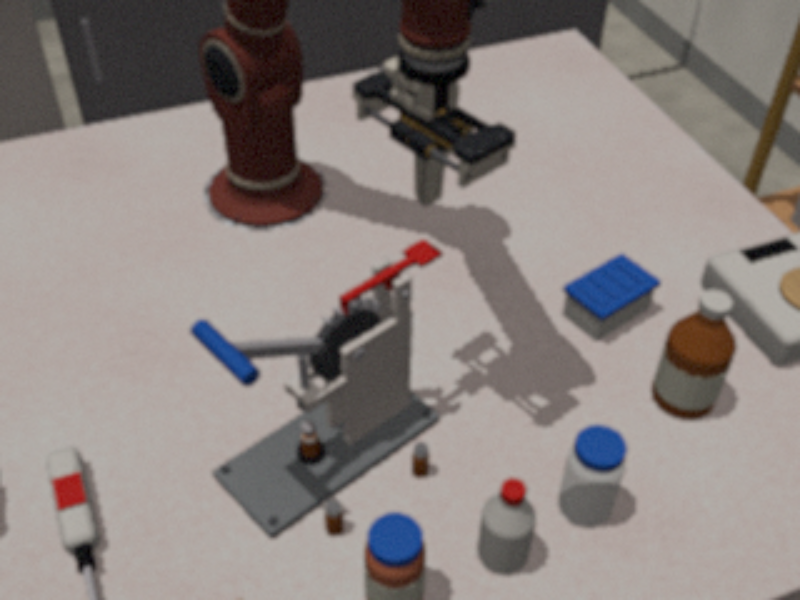

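The closed fingertips at (428,195) are right above the tab at (425,252). The tool's y is now the press's y. I'll go down to just above the tab, then press slowly.

Emit:
servo_tool(plan=[{"tx": 0.02,"ty": -0.001,"tz": 0,"rx": 0,"ry": 0,"rz": 0,"grip": 1},{"tx": 0.045,"ty": -0.001,"tz": 0,"rx": 0,"ry": 0,"rz": 0,"grip": 1},{"tx": 0.06,"ty": -0.001,"tz": 0,"rx": 0,"ry": 0,"rz": 0,"grip": 1},{"tx": 0.067,"ty": -0.001,"tz": 0,"rx": 0,"ry": 0,"rz": 0,"grip": 1},{"tx": 0.071,"ty": -0.001,"tz": 0,"rx": 0,"ry": 0,"rz": 0,"grip": 1},{"tx": 0.074,"ty": -0.001,"tz": 0,"rx": 0,"ry": 0,"rz": 0,"grip": 1},{"tx": 0.077,"ty": -0.001,"tz": 0,"rx": 0,"ry": 0,"rz": 0,"grip": 1},{"tx": 0.08,"ty": -0.001,"tz": 0,"rx": 0,"ry": 0,"rz": 0,"grip": 1},{"tx": 0.082,"ty": -0.001,"tz": 0,"rx": 0,"ry": 0,"rz": 0,"grip": 1}])

```text
time: 2.73
eef_pos: [0.5211, 0.075, 0.2496]
tool_rot: [-0.269, 1.551, 0.274]
force: [-1.1, 4.9, 4.6]
opening: 0.008
```

Emit:
servo_tool(plan=[{"tx": 0.002,"ty": 0.001,"tz": 0,"rx": 0,"ry": 0,"rz": 0,"grip": 1},{"tx": 0.004,"ty": 0.002,"tz": 0,"rx": 0,"ry": 0,"rz": 0,"grip": 1},{"tx": 0.006,"ty": 0.003,"tz": 0,"rx": 0,"ry": 0,"rz": 0,"grip": 1}])

```text
time: 2.98
eef_pos: [0.5207, 0.0763, 0.2436]
tool_rot: [-0.27, 1.551, 0.271]
force: [-2.7, 4.1, 15.5]
opening: 0.008
```

Emit:
servo_tool(plan=[{"tx": 0.0015,"ty": 0.0005,"tz": 0,"rx": 0,"ry": 0,"rz": 0,"grip": 1},{"tx": 0.003,"ty": 0.001,"tz": 0,"rx": 0,"ry": 0,"rz": 0,"grip": 1}])

```text
time: 3.15
eef_pos: [0.5209, 0.0764, 0.2431]
tool_rot: [-0.27, 1.549, 0.27]
force: [-7.5, 3.5, 25.6]
opening: 0.006
```

The stop is reached: force climbs to 25 N at z = 0.243, as the geometry predicts. Now up and across to hover over the bar.

Emit:
servo_tool(plan=[{"tx": -0.015,"ty": 0,"tz": 0,"rx": 0,"ry": 0,"rz": 0,"grip": 1},{"tx": -0.045,"ty": 0,"tz": 0,"rx": 0,"ry": 0,"rz": 0,"grip": 1},{"tx": -0.08,"ty": 0,"tz": 0,"rx": 0,"ry": 0,"rz": 0,"grip": 1},{"tx": -0.1,"ty": -0.015,"tz": 0,"rx": 0,"ry": 0,"rz": 0,"grip": 1},{"tx": -0.1,"ty": -0.045,"tz": 0,"rx": 0,"ry": 0,"rz": 0,"grip": 1},{"tx": -0.1,"ty": -0.08,"tz": 0,"rx": 0,"ry": 0,"rz": 0,"grip": 1},{"tx": -0.1,"ty": -0.115,"tz": 0,"rx": 0,"ry": 0,"rz": 0,"grip": 1},{"tx": -0.1,"ty": -0.15,"tz": 0,"rx": 0,"ry": 0,"rz": 0,"grip": 1},{"tx": -0.1,"ty": -0.185,"tz": 0,"rx": 0,"ry": 0,"rz": 0,"grip": 1},{"tx": -0.1,"ty": -0.22,"tz": 0,"rx": 0,"ry": 0,"rz": 0,"grip": 1},{"tx": -0.1,"ty": -0.255,"tz": -0.002,"rx": 0,"ry": 0,"rz": 0,"grip": 1},{"tx": -0.1,"ty": -0.28,"tz": -0.002,"rx": 0,"ry": 0,"rz": 0,"grip": 1},{"tx": -0.1,"ty": -0.292,"tz": -0.002,"rx": 0,"ry": 0,"rz": 0,"grip": 1},{"tx": -0.1,"ty": -0.292,"tz": -0.002,"rx": 0,"ry": 0,"rz": 0,"grip": 1},{"tx": -0.1,"ty": -0.292,"tz": -0.002,"rx": 0,"ry": 0,"rz": 0,"grip": 1}])

```text
time: 4.4
eef_pos: [0.6155, -0.1993, 0.3388]
tool_rot: [-0.269, 1.556, 0.269]
force: [-0.6, 0.8, 0.2]
opening: 0.003
```

```bash
cat > c.py <<'E'
from h import *
import sys
from scipy.spatial.transform import Rotation as R
o=manip.get_obs(); M=R.from_rotvec(o["tool_rot"]).as_matrix(); print(o["time"],o["eef_pos"].round(4),o["force"].round(1)); print(M.round(3).tolist())
e=np.array([.521,.0695,0]); X=np.array([.9415,.337,0]); Y=np.array([-.337,.9415,0])
print("tool in press axes from tab: x %.4f y %.4f"%((o["eef_pos"]-e)@X,(o["eef_pos"]-e)@Y))
for n in("scene","top"):
    im,p=cloud(n); r,b=masks(im)
    P=box(p,r,[.45,-.12,.22],[.62,.12,.29]); t=(P-e)@Y
    if len(P)>20:
        for a in np.arange(-.16,.03,.02):
            k=(t>=a)&(t<a+.02)
            if k.sum()>2: print("  y%.2f n%d z %.4f"%(a+.01,k.sum(),np.median(P[k,2])),end=";")
        k=t>-.10; s=np.polyfit(t[k],P[k,2],1); print("\n",n,"red slope rad",np.arctan(s[0]))
    B=box(p,b,[.5,-.32,.1],[.75,-.1,.31])
    if len(B)>5: print(n,"bar n",len(B),"x %s y %s z %s"%tuple(np.percentile(v,[3,50,97]).round(4) for v in((B-e)@X,(B-e)@Y,B[:,2])))
    if n=="scene": cv2.imwrite("pics/%s.png"%sys.argv[1],cv2.resize(cv2.cvtColor(im,cv2.COLOR_RGB2BGR)[100:280,200:440],(800,600)))
E
python3 c.py c
```

```text
4.4 [ 0.6155 -0.1993  0.3388] [-0.6  0.8  0.2]
[[-0.002, -0.336, 0.942], [-0.0, 0.942, 0.336], [-1.0, 0.001, -0.002]]
tool in press axes from tab: x -0.0016 y -0.2849
  y-0.11 n18 z 0.2728;  y-0.09 n11 z 0.2698;  y-0.07 n22 z 0.2613;  y-0.05 n22 z 0.2529;  y-0.03 n17 z 0.2505;  y-0.01 n36 z 0.2433;  y0.01 n33 z 0.2393;
 scene red slope rad -0.2625834449349565
scene bar n 212 x [-0.0406  0.0107  0.0517] y [-0.297  -0.2901 -0.2805] z [0.2791 0.2857 0.2894]
  y-0.11 n18 z 0.2733;  y-0.09 n23 z 0.2699;  y-0.07 n23 z 0.2623;  y-0.05 n23 z 0.2584;  y-0.03 n25 z 0.2508;  y-0.01 n57 z 0.2438;  y0.01 n72 z 0.2401;  y0.03 n6 z 0.2356;
 top red slope rad -0.2858799752957023
```

View pics/c.png

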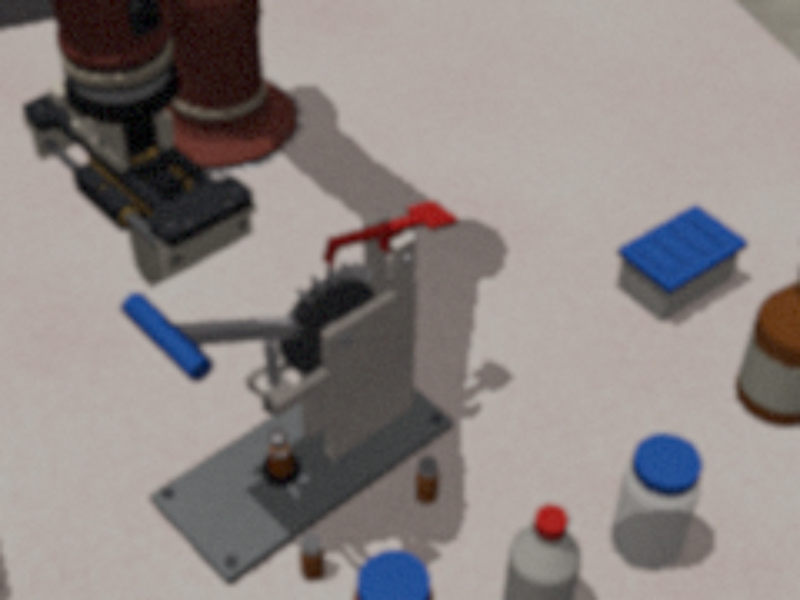

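The pawl now slopes at about 0.27-0.29 rad: clear, with the hook up at (330,250). The bar hasn't moved. I'll start down its arc, first just past the old blocking angle, checking the force.

Emit:
servo_tool(plan=[{"tx": 0.02,"ty": -0.002,"tz": 0.002,"rx": 0,"ry": 0,"rz": 0,"grip": 1},{"tx": 0.035,"ty": -0.002,"tz": 0.002,"rx": 0,"ry": 0,"rz": 0,"grip": 1},{"tx": 0.044,"ty": -0.002,"tz": 0.002,"rx": 0,"ry": 0,"rz": 0,"grip": 1},{"tx": 0.05,"ty": -0.002,"tz": 0.002,"rx": 0,"ry": 0,"rz": 0,"grip": 1},{"tx": 0.054,"ty": -0.004,"tz": 0.002,"rx": 0,"ry": 0,"rz": 0,"grip": 1},{"tx": 0.058,"ty": -0.006,"tz": 0.002,"rx": 0,"ry": 0,"rz": 0,"grip": 1},{"tx": 0.062,"ty": -0.0085,"tz": 0.002,"rx": 0,"ry": 0,"rz": 0,"grip": 1},{"tx": 0.067,"ty": -0.011,"tz": 0.002,"rx": 0,"ry": 0,"rz": 0,"grip": 1}])

```text
time: 5.17
eef_pos: [0.6222, -0.2081, 0.2737]
tool_rot: [-0.27, 1.551, 0.271]
force: [-2.0, 2.2, 4.7]
opening: 0.006
```

4.7 N and past the blocking angle. Continuing along the arc to about -7°.

Emit:
servo_tool(plan=[{"tx": 0.007,"ty": -0.003,"tz": 0,"rx": 0,"ry": 0,"rz": 0,"grip": 1},{"tx": 0.015,"ty": -0.006,"tz": 0,"rx": 0,"ry": 0,"rz": 0,"grip": 1},{"tx": 0.023,"ty": -0.009,"tz": 0,"rx": 0,"ry": 0,"rz": 0,"grip": 1},{"tx": 0.031,"ty": -0.011,"tz": 0,"rx": 0,"ry": 0,"rz": 0,"grip": 1},{"tx": 0.039,"ty": -0.013,"tz": 0,"rx": 0,"ry": 0,"rz": 0,"grip": 1},{"tx": 0.047,"ty": -0.0147,"tz": 0,"rx": 0,"ry": 0,"rz": 0,"grip": 1},{"tx": 0.055,"ty": -0.016,"tz": 0,"rx": 0,"ry": 0,"rz": 0,"grip": 1},{"tx": 0.063,"ty": -0.017,"tz": 0,"rx": 0,"ry": 0,"rz": 0,"grip": 1},{"tx": 0.071,"ty": -0.0175,"tz": 0,"rx": 0,"ry": 0,"rz": 0,"grip": 1},{"tx": 0.079,"ty": -0.0177,"tz": 0,"rx": 0,"ry": 0,"rz": 0,"grip": 1},{"tx": 0.087,"ty": -0.0175,"tz": 0,"rx": 0,"ry": 0,"rz": 0,"grip": 1},{"tx": 0.094,"ty": -0.017,"tz": 0,"rx": 0,"ry": 0,"rz": 0,"grip": 1},{"tx": 0.1,"ty": -0.0165,"tz": 0,"rx": 0,"ry": 0,"rz": 0,"grip": 1}])

```text
time: 6.25
eef_pos: [0.6302, -0.2302, 0.1752]
tool_rot: [-0.277, 1.546, 0.258]
force: [1.6, -3.6, 8.4]
opening: 0.007
```

Emit:
servo_tool(plan=[{"tx": 0.004,"ty": 0,"tz": 0,"rx": 0,"ry": 0,"rz": 0,"grip": 1},{"tx": 0.008,"ty": 0.001,"tz": 0,"rx": 0,"ry": 0,"rz": 0,"grip": 1},{"tx": 0.011,"ty": 0.001,"tz": 0,"rx": 0,"ry": 0,"rz": 0,"grip": 1},{"tx": 0.013,"ty": 0.0015,"tz": 0,"rx": 0,"ry": 0,"rz": 0,"grip": 1}])

```text
time: 6.58
eef_pos: [0.6299, -0.2294, 0.1626]
tool_rot: [-0.278, 1.546, 0.257]
force: [1.2, -5.4, 7.4]
opening: 0.002
```

Still 7 N and moving; the stop is expected at about 0.159.

Emit:
servo_tool(plan=[{"tx": 0.002,"ty": 0.0005,"tz": 0,"rx": 0,"ry": 0,"rz": 0,"grip": 1},{"tx": 0.004,"ty": 0.001,"tz": 0,"rx": 0,"ry": 0,"rz": 0,"grip": 1},{"tx": 0.005,"ty": 0.001,"tz": 0,"rx": 0,"ry": 0,"rz": 0,"grip": 1}])

```text
time: 6.83
eef_pos: [0.6297, -0.229, 0.1591]
tool_rot: [-0.278, 1.545, 0.257]
force: [-0.9, -3.7, 16.0]
opening: 0.006
```

Emit:
servo_tool(plan=[{"tx": 0.001,"ty": 0,"tz": 0,"rx": 0,"ry": 0,"rz": 0,"grip": 1},{"tx": 0.002,"ty": 0,"tz": 0,"rx": 0,"ry": 0,"rz": 0,"grip": 1}])

```text
time: 7.0
eef_pos: [0.6298, -0.229, 0.159]
tool_rot: [-0.278, 1.544, 0.257]
force: [-2.4, -2.3, 22.0]
opening: 0.002
```

The force rises to 22 N with z held at 0.159: the lever is on its stop. I'll lift clear and check.

Emit:
servo_tool(plan=[{"tx": -0.01,"ty": 0,"tz": 0,"rx": 0,"ry": 0,"rz": 0,"grip": 1},{"tx": -0.03,"ty": -0.005,"tz": 0,"rx": 0,"ry": 0,"rz": 0,"grip": 1},{"tx": -0.06,"ty": -0.015,"tz": 0,"rx": 0,"ry": 0,"rz": 0,"grip": 1},{"tx": -0.09,"ty": -0.025,"tz": 0,"rx": 0,"ry": 0,"rz": 0,"grip": 1},{"tx": -0.12,"ty": -0.035,"tz": 0,"rx": 0,"ry": 0,"rz": 0,"grip": 1},{"tx": -0.14,"ty": -0.04,"tz": 0,"rx": 0,"ry": 0,"rz": 0,"grip": 1},{"tx": -0.15,"ty": -0.04,"tz": 0,"rx": 0,"ry": 0,"rz": 0,"grip": 1},{"tx": -0.15,"ty": -0.04,"tz": 0,"rx": 0,"ry": 0,"rz": 0,"grip": 1}])

```text
time: 7.67
eef_pos: [0.6407, -0.2611, 0.3047]
tool_rot: [-0.272, 1.55, 0.266]
force: [-0.7, -0.9, 0.7]
opening: 0.008
```

```bash
python3 c.py d
```

```text
7.6667 [ 0.6407 -0.2611  0.3047] [-0.7 -0.9  0.7]
[[0.004, -0.336, 0.942], [-0.003, 0.942, 0.337], [-1.0, -0.004, 0.003]]
tool in press axes from tab: x 0.0013 y -0.3516
  y-0.11 n20 z 0.2739;  y-0.09 n19 z 0.2684;  y-0.07 n22 z 0.2615;  y-0.05 n27 z 0.2537;  y-0.03 n16 z 0.2496;  y-0.01 n33 z 0.2438;  y0.01 n31 z 0.2388;
 scene red slope rad -0.2668107634531912
scene bar n 189 x [-0.0412  0.0101  0.0518] y [-0.3209 -0.314  -0.3049] z [0.1473 0.1546 0.1592]
  y-0.11 n21 z 0.2762;  y-0.09 n27 z 0.2682;  y-0.07 n23 z 0.2635;  y-0.05 n26 z 0.2565;  y-0.03 n25 z 0.2505;  y-0.01 n56 z 0.2446;  y0.01 n72 z 0.2388;
 top red slope rad -0.28033891078440576
top bar n 131 x [-0.0356  0.0064  0.0445] y [-0.3196 -0.311  -0.3031] z [0.1496 0.1564 0.163 ]
```

View pics/d.png

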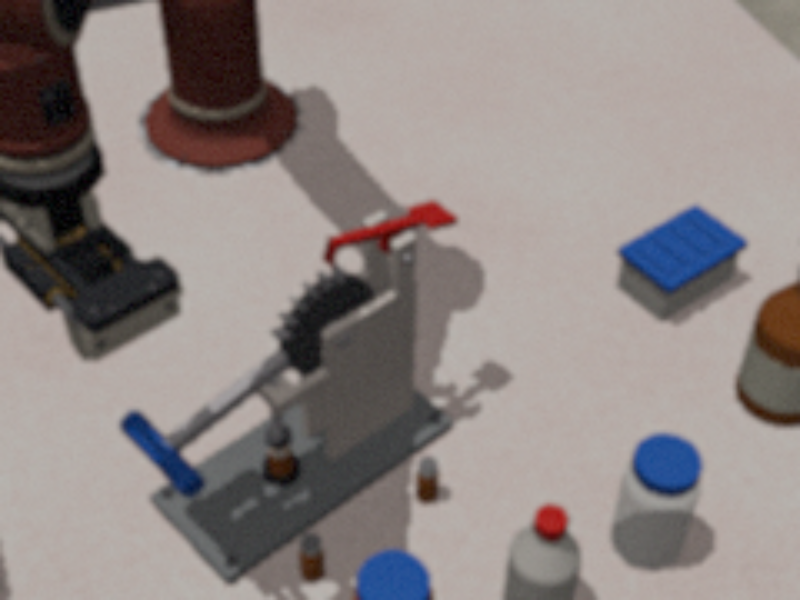

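The lever is down, with the bar at (160,455) and its top at 0.159, so its centre is at 147 mm. The ram is on the stopper at (278,440). The pawl hook at (330,250) is clear, and the vials at (428,480) and (311,557) are where they were. Handing in.

```bash
python3 -c "
from bench import job_done; print(job_done())"
```

```text
the job is handed in; nothing more can be done
None
```

I pressed the pawl tab down to its stop, then pushed the lever along its arc to its own stop. I lifted the tool clear and handed the job in at about 7.8 s of robot time.

- **Pawl:** pressing reached about 26 N with the fingertips held at z = 0.243 m. Afterwards the pawl measured 0.27 rad in the scene camera and 0.28 rad in the top camera. That is above the 0.16 rad needed to clear the teeth but a little under the 0.30 rad stop; the last press ran onto a hard stop. It read the same before and after the lever push.
- **Lever:** about 5–8 N was enough to move it, and at its stop the force rose to 22 N with the fingertips held at 0.159 m. After I lifted off, the top of the bar measured 0.159 m in the scene camera. That puts its centre at 147 mm, the fully-down height. The noisier top camera put it a few millimetres higher.
- **Stopper:** I did not measure its depth. I take it as seated because the lever is on its stop and the last picture shows the ram down on it.
- **Other things:** the two vials by the press, the blue box and the blue-capped jar next to it look unmoved in the last close-up. I did not measure them again, and the rest of the bench was outside that view.
- **Refused move:** my first move call was refused because its rows left out some keys; nothing moved.

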